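Check an oil bottle in through the sprung gate

ROBOT

A 6-joint arm with a two-finger parallel gripper is mounted at the origin on the work surface. World frame = base frame: x ahead of the robot, y to its left, z up, the work surface at z = 0. Lengths are in m, angles in rad, forces in N, time in s.
With the tool pointing down it reaches from about 0.35 to 0.975 m from the base axis. Payload 4.9 kg.
Tool frame: the origin (TCP) lies between the finger pads, 19 mm behind the fingertips; this is the grasp point; z points along the fingers, y is the line along which they close (so a half turn about z gives the same grasp; the last joint's range is limited). The gripper opens to 85 mm and grips with 20 to 120 N. Pads are 22 mm wide; open, the fingers measure 114 mm over their backs; the gripper's body (76 mm by 85 mm) begins 54 mm behind the grasp point. The pads swing forward as they close: fully open they stand 13 mm farther back than shut.
Start: joints at [-1.228, 0.053, 1.613, -0, 1.476, -0.119], TCP at [0.278, -0.56, 0.25] pointing down, gripper open.
Joint ranges: [-3.01, 3.01], [-1.01, 2.22], [0.06, 2.58], [-1.02, 4.17], [0.09, 2.62], [-3.14, 3.14]. Speed limits (rad/s): [2.57, 2.57, 3.14, 3.14, 3.14, 3.14].

INTERFACE

Orientations are given as a unit quaternion [w, x, y, z].
In Python, from station import robot gives the robot as it stands.
- The arm moves only by the shell command python3 -m creep 'ROWS' [FORCE]. ROWS is a JSON object whose one key "series" holds a list of rows, each an object of numbers: "jaw": the opening, from 0 (shut) to 1 (fully open); "tx", "ty", "tz": the shift along the world's x, y, z in m; "roll": the turn about the world's z in rad. In form: {"series": [{"jaw": .., "tx": .., "ty": .., "tz": .., "roll": ..}, ...]}. A call has exactly 10 rows; each row is the pose to reach, as a shift and turn from the pose commanded when the call began; what a row does not reach only later rows make up. A row lasts 1/10 s, in which the tool goes at most 50 mm and 8.59 degrees, less where a joint would pass 70% of its speed; a pose out of reach is approached as far as the arm can. A call with a gripper value outside its range is refused whole. The fingers move at their own pace and stop on an object; FORCE is the grip in N (left out, the last holds). Time passes only in rows, so rows that repeat a pose let the fingers close, or fill a call up. It gives the time, the measured TCP pose, the force, the opening and the grip force at its end, in the units of the state.
- robot.get_state(): the state, without advancing time (a new reading comes with each control period).
- robot.camera(name): name is "side" or "top"; returns a dict with "color" (420x560x3 uint8, blue, green, red), "fx", "fy", "cx", "cy" (pixels), "rvec" (rotation vector, rad) and "tvec" (3), from world to camera coordinates, as OpenCV has them. Camera axes: x right, y down, z forward; pixel columns grow to the right and rows downward; lengths in m; the calibration is good to about 2 mm. A picture is of the moment at which its call begins. There is no depth.
- robot.job_done(): hands the job in; it is judged then, once.
The state is a dict: "time": time; "joints": joint angles; "dq": joint speeds; "joint_torque": joint torques, N m; "ee_pos": TCP position; "tcp_rot": TCP orientation; "ft_force": force on the tool from outside, world axes, zero at the start; "wrist_torque": the same for the moment, N m; "opening": finger opening in m; "gripper_force": force on a finger pad.
Only numpy, scipy, OpenCV 4.12 (cv2) and the standard library are available. Lean on these libraries where they do the work, as an engineer would, in place of code of your own. Each camera call takes 0.05 s, during which the arm holds its last target. There are 200 camera calls.

TASK

Take the dropper bottle with the teal cap, bring it upright to the entrance of the plywood check-in lane and slide it in, so that it pushes the orange sprung gate inward and holds it open as it passes. Slide it on gently until it presses the yellow counter plunger at the end of the lane in by roughly half of its travel (how far down the lane the counter sits differs every time, so feel for it), keep it pressed for at least half a second, and never ram the plunger to its stop. Then let go and leave the bottle standing in the lane with the gate swung shut behind it, the other bottles undisturbed.

Things in the scene. Friction and masses are not known exactly. Their poses are not given: they have to be found in the camera images.
- bottle: bottle to check in: amber glass dropper bottle, white paper band, TEAL cap, about 90 g. Body 33 mm diameter, straight to 60 mm, then a shoulder; cap: cylinder 22 mm diameter, 70 to 106 mm above the underside (grip it there, TCP about 90 mm above the underside). Origin: centre of its underside, z up. Stands in one of four places, neighbours' centres 80 mm or more away
- rack: fixed plywood lane, open at the top. Origin: lane's centre line, plane of the gate, table level; x down the lane (away from the entrance), y left, z up. Floor 6 mm thick, x = -60 (bare apron, teal stripe on the centre line) to 185 mm. Walls 40 mm above the table, from x = -10 mm; entrance y = -20 to 20 mm, past the gate y = -20 to 30 mm. Takes no more than 20 N anywhere
- lane_end (a point): centre line of the lane at the floor's far end, x = 185 mm from the gate plane, on the floor's top. Before it, in the lane, stands a black counter box (38 mm wide, top 52 mm above the table), its yellow plunger (disc 20 mm diameter, centre 34 mm above the table) facing the entrance. Plunger face at rest: anywhere from x = 88 to 122 mm past the gate plane, not measured: feel for it
- gate (a joint): angle of the orange gate (43 mm long, 4 mm thick, 8 to 40 mm above the table) on a vertical pin at x = 4, y = 24 mm of the lane. 0 = shut across the lane, grows as it is pushed inward (tip down the lane), at most 1.7 rad. Closing spring 0.054 N m shut + 0.03 N m/rad: 3 to 6 N against a bottle on the centre line. Swings fully shut once the bottle's axis is past x = 60 mm
- plunger (a joint): how far the yellow plunger is pressed in (m): 0 = out at rest, 0.013 = hard stop. Spring: 2.4 N to start it, plus 0.4 N per mm (about 5 N at half travel). Springs back when released and may push the bottle back with it, which is fine
- bottle_orange: amber dropper bottle with an ORANGE cap, same size and shape as the teal-capped bottle, to be left alone; origin at the centre of its underside, z up
- bottle_white: amber dropper bottle with a WHITE cap, same size and shape as the teal-capped bottle, to be left alone; origin at the centre of its underside, z up
- bottle_pink: amber dropper bottle with a PINK cap, same size and shape as the teal-capped bottle, to be left alone; origin at the centre of its underside, z up
There are look-alikes about, which are no part of the job. Leave any green or purple look-alike of the bottle alone.

How it is judged:
By the outcome, as a careful person would: the job done as asked, in the order asked, and still so for the second after the job is handed in, with the robot touching nothing.
It also fails if it takes over 51 s, if anything falls off the work surface, if the arm or the gripper's body presses on something with over 40 N, if the wrist force passes 120 N, or if a joint passes its speed limit or range.

## Working session

There is one attempt and no reset: what is moved stays moved. The work goes in short steps, Python scripts to look and compute and a shell command to move; the robot and the scene stay as the last step left them, time stands still between calls to the robot, and variables do not carry over. Pictures are saved under pics/ and viewed, at most 10 in all, crops included, and the job is handed in when it is done.

```bash
mkdir -p pics
cat > h.py <<'E'
import numpy as np, cv2
from station import robot
def snap(cam,name,crop=None,scale=1):
    c=robot.camera(cam); im=c["color"]
    if crop: x0,y0,x1,y1=crop; im=im[y0:y1,x0:x1]
    im=cv2.resize(im,None,fx=scale,fy=scale,interpolation=cv2.INTER_CUBIC)
    cv2.imwrite("pics/"+name,im); np.save("cal_"+cam+".npy",np.r_[c["fx"],c["fy"],c["cx"],c["cy"],np.ravel(c["rvec"]),np.ravel(c["tvec"])])
def world(cam,u,v,z):
    p=np.load("cal_"+cam+".npy"); R=cv2.Rodrigues(p[4:7])[0]; t=p[7:]
    d=R.T@np.array([(u-p[2])/p[0],(v-p[3])/p[1],1]); o=-R.T@t
    return o+d*(z-o[2])/d[2]
def pix(cam,X):
    p=np.load("cal_"+cam+".npy"); K=np.array([[p[0],0,p[2]],[0,p[1],p[3]],[0,0,1]])
    return cv2.projectPoints(np.float64(X).reshape(-1,3),p[4:7],p[7:],K,None)[0].reshape(-1,2)
E
python3 - <<'E'
from h import *
snap("top","top0.png",scale=1.4); snap("side","side0.png",scale=1.4)
s=robot.get_state(); print(s)
E
```

```text
{'time': 0.1, 'joints': array([-1.22799679e+00,  5.33034143e-02,  1.61416441e+00,  8.66491070e-07,
        1.47597546e+00, -1.19010447e-01]), 'dq': array([-0.00027744, -0.00229301, -0.00216668,  0.00189653,  0.00222234,
        0.00066461]), 'joint_torque': array([-1.42670388e-04, -3.94907463e+01, -3.71362066e+01, -1.31678539e-04,
        3.96042349e-03, -2.08958141e-05]), 'ee_pos': array([ 0.27829756, -0.55903373,  0.24887351]), 'tcp_rot': array([-9.19577019e-04,  9.73459271e-01,  2.28858452e-01, -1.02893270e-04]), 'ft_force': array([ 0.31391946, -0.19959592,  0.61974838]), 'wrist_torque': array([-0.02528575,  0.01242629, -0.00090689]), 'gripper_force': 0.0, 'opening': 0.08567498000370882}
```

View pics/top0.png

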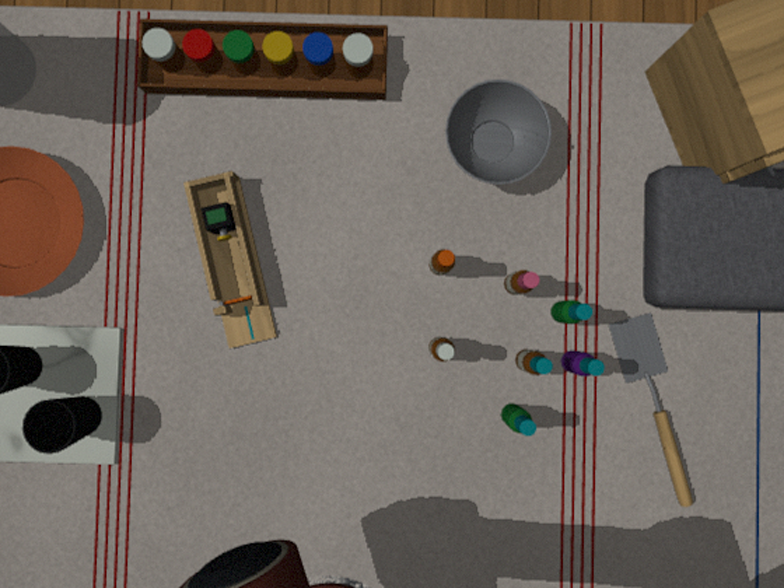

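View pics/side0.png

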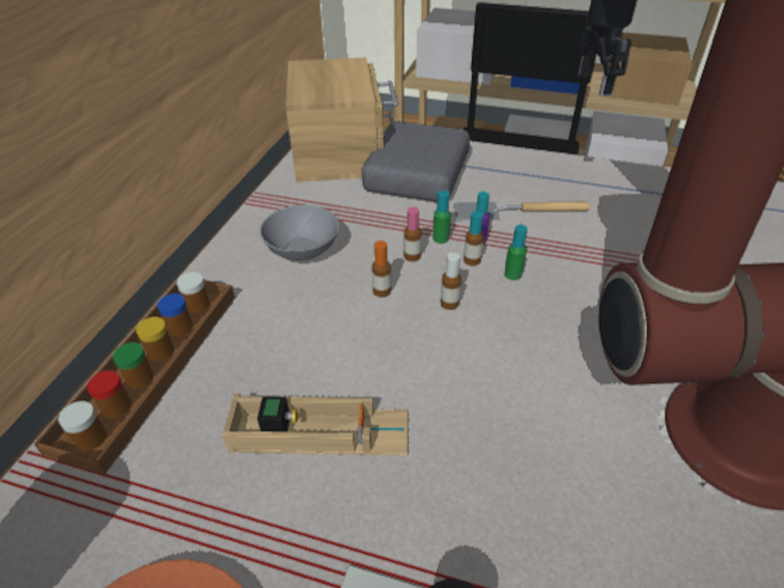

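The teal caps in the top picture are:
- Amber body with white band at (541,366). This is the target.
- Green bodies at (583,312) and (527,427).
- Purple body at (596,367), close beside the target.

The lane's apron is at (250,335), the gate at (238,300) and the counter at (219,217). Next I'll take close crops.

Run:
```python
from h import *
snap("top","b1.png",(295,165,455,325),3.7)
snap("top","r1.png",(125,115,205,255),4.2)
```

```text
(no output)
```

View pics/b1.png

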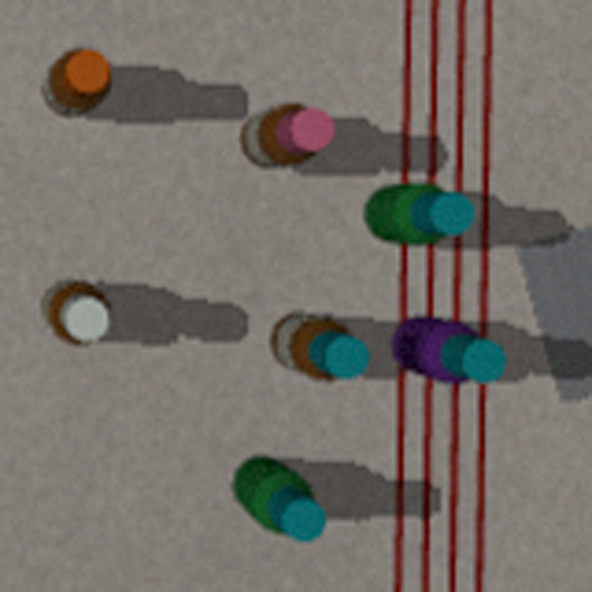

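View pics/r1.png

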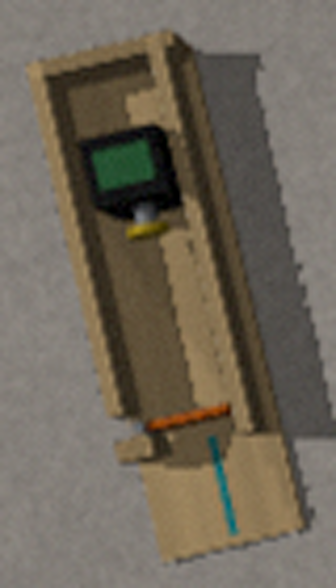

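Run:
```python
from h import *
B=lambda u,v,z=.106: world("top",295+(u+.5)/3.7-.5,165+(v+.5)/3.7-.5,z)
R=lambda u,v,z: world("top",125+(u+.5)/4.2-.5,115+(v+.5)/4.2-.5,z)
np.set_printoptions(precision=4,suppress=True)
for n,u,v in [("teal",346,356),("purple",484,360),("pink",312,130),("orange",88,72),("white",86,318),("greenA",452,213),("greenB",302,519)]: print(n,B(u,v))
# side check for teal cap
print("side pix of teal cap",pix("side",B(346,356))*1.4)
pts=dict(s0=(212,438,.006),s1=(234,534,.006),a0=(165,562,.006),a1=(305,530,.006),wl0=(32,65,.04),wl1=(108,415,.04),wr0=(178,32,.04),wr1=(245,436,.04),g0=(148,425,.04),g1=(231,408,.04),pl=(148,230,.034))
P={k:R(*v) for k,v in pts.items()}
for k in P: print(k,P[k])
for a,b in [("s1","s0"),("wl1","wl0"),("a1","a0"),("g1","g0")]:
  d=P[b]-P[a]; print(a,b,np.degrees(np.arctan2(d[1],d[0])),np.linalg.norm(d))
```

```text
teal [ 0.4368 -0.2765  0.106 ]
purple [ 0.4367 -0.3443  0.106 ]
pink [ 0.5474 -0.2575  0.106 ]
orange [ 0.5729 -0.1463  0.106 ]
white [ 0.4517 -0.1484  0.106 ]
greenA [ 0.5084 -0.3272  0.106 ]
greenB [ 0.3566 -0.2566  0.106 ]
side pix of teal cap [[476.6214 214.8667]]
s0 [0.5023 0.1381 0.006 ]
s1 [0.4557 0.1256 0.006 ]
a0 [0.4411 0.1589 0.006 ]
a1 [0.4586 0.091  0.006 ]
wl0 [0.6766 0.2214 0.04  ]
wl1 [0.5117 0.1791 0.04  ]
wr0 [0.6943 0.1527 0.04  ]
wr1 [0.5036 0.1142 0.04  ]
g0 [0.5075 0.1601 0.04  ]
g1 [0.5166 0.1212 0.04  ]
pl [0.6004 0.1652 0.034 ]
s1 s0 14.951533714289859 0.04827713037594141
wl1 wl0 14.392722962130184 0.17029078838104544
a1 a0 104.48916480437892 0.07017633773723785
g1 g0 103.20916901974306 0.03989022949237679
```

The close crops confirm the target: an amber body with a white band and teal cap at (346,356) in the crop, which is world (0.437,-0.277). The lane crop shows the stripe at (212,438)–(234,534), the gate at (148,425)–(231,408) and the plunger at (148,230). From these, the lane origin is about (0.508,0.1395), the yaw about 14.8° and the plunger about x≈95 mm. I'll align the fingers with the lane from the start (roll +1.367).

```bash
python3 -m creep '{"series":[{"jaw":0.6,"tx":0.02,"ty":0.03,"tz":0,"roll":0.14},{"jaw":0.6,"tx":0.04,"ty":0.065,"tz":0,"roll":0.28},{"jaw":0.6,"tx":0.06,"ty":0.1,"tz":0,"roll":0.42},{"jaw":0.6,"tx":0.08,"ty":0.135,"tz":0,"roll":0.56},{"jaw":0.6,"tx":0.1,"ty":0.17,"tz":0,"roll":0.7},{"jaw":0.6,"tx":0.12,"ty":0.205,"tz":-0.01,"roll":0.84},{"jaw":0.6,"tx":0.14,"ty":0.24,"tz":-0.02,"roll":0.98},{"jaw":0.6,"tx":0.15,"ty":0.27,"tz":-0.03,"roll":1.12},{"jaw":0.6,"tx":0.157,"ty":0.281,"tz":-0.04,"roll":1.26},{"jaw":0.6,"tx":0.159,"ty":0.2835,"tz":-0.05,"roll":1.367}]}' 40
python3 -m creep '{"series":[{"jaw":0.6,"tx":0,"ty":0,"tz":-0.01,"roll":0},{"jaw":0.6,"tx":0,"ty":0,"tz":-0.025,"roll":0},{"jaw":0.6,"tx":0,"ty":0,"tz":-0.04,"roll":0},{"jaw":0.6,"tx":0,"ty":0,"tz":-0.055,"roll":0},{"jaw":0.6,"tx":0,"ty":0,"tz":-0.07,"roll":0},{"jaw":0.6,"tx":0,"ty":0,"tz":-0.08,"roll":0},{"jaw":0.6,"tx":0,"ty":0,"tz":-0.08,"roll":0},{"jaw":0.6,"tx":0,"ty":0,"tz":-0.08,"roll":0},{"jaw":0.6,"tx":0,"ty":0,"tz":-0.08,"roll":0},{"jaw":0.6,"tx":0,"ty":0,"tz":-0.08,"roll":0}]}' 40
python3 - <<'E'
from h import *
snap("top","g1.png",(295,165,455,325),3.7)
E
```

```text
time: 1.2
ee_pos: [0.4381, -0.2742, 0.1994]
tcp_rot: [-0.0, 0.607, 0.795, 0.0]
ft_force: [0.5, -0.6, -0.6]
opening: 0.0511
gripper_force: 0.0
time: 2.2
ee_pos: [0.438, -0.2764, 0.121]
tcp_rot: [0.001, 0.61, 0.792, -0.0]
ft_force: [-0.0, -0.4, -0.5]
opening: 0.0516
gripper_force: 0.0
```

View pics/g1.png

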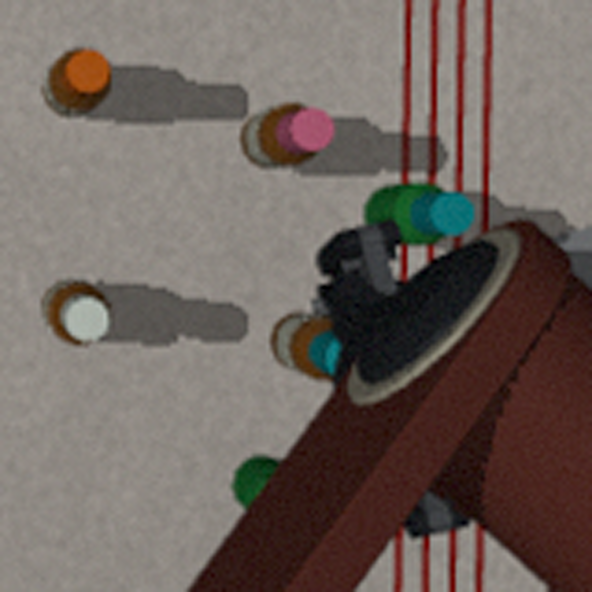

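The picture shows the jaws straddling the teal cap at (325,352) and clear of the neighbours. I'll go down the last 30 mm, grip and lift.

```bash
python3 -m creep '{"series":[{"jaw":0.6,"tx":0,"ty":0,"tz":-0.01,"roll":0},{"jaw":0.6,"tx":0,"ty":0,"tz":-0.02,"roll":0},{"jaw":0.6,"tx":0,"ty":0,"tz":-0.03,"roll":0},{"jaw":0.6,"tx":0,"ty":0,"tz":-0.03,"roll":0},{"jaw":0.4,"tx":0,"ty":0,"tz":-0.03,"roll":0},{"jaw":0.3,"tx":0,"ty":0,"tz":-0.03,"roll":0},{"jaw":0.2,"tx":0,"ty":0,"tz":-0.03,"roll":0},{"jaw":0.1,"tx":0,"ty":0,"tz":-0.03,"roll":0},{"jaw":0.1,"tx":0,"ty":0,"tz":-0.03,"roll":0},{"jaw":0.1,"tx":0,"ty":0,"tz":-0.03,"roll":0}]}' 50
python3 -m creep '{"series":[{"jaw":0.1,"tx":0,"ty":0,"tz":0.005,"roll":0},{"jaw":0.1,"tx":0,"ty":0,"tz":0.02,"roll":0},{"jaw":0.1,"tx":0,"ty":0,"tz":0.04,"roll":0},{"jaw":0.1,"tx":0,"ty":0,"tz":0.06,"roll":0},{"jaw":0.1,"tx":0,"ty":0,"tz":0.08,"roll":0},{"jaw":0.1,"tx":0,"ty":0,"tz":0.1,"roll":0},{"jaw":0.1,"tx":0,"ty":0,"tz":0.12,"roll":0},{"jaw":0.1,"tx":0,"ty":0,"tz":0.135,"roll":0},{"jaw":0.1,"tx":0,"ty":0,"tz":0.14,"roll":0},{"jaw":0.1,"tx":0,"ty":0,"tz":0.14,"roll":0}]}'
```

```text
time: 3.25
ee_pos: [0.4378, -0.2763, 0.0905]
tcp_rot: [0.001, 0.61, 0.792, -0.0]
ft_force: [1.1, 0.1, 2.2]
opening: 0.0203
gripper_force: 48.8
time: 4.25
ee_pos: [0.4377, -0.2763, 0.2311]
tcp_rot: [0.001, 0.61, 0.792, -0.0]
ft_force: [-0.3, -0.6, -1.5]
opening: 0.0209
gripper_force: 48.9
```

```bash
python3 -m creep '{"series":[{"jaw":0.1,"tx":0.0,"ty":0.03,"tz":0,"roll":0},{"jaw":0.1,"tx":0.004,"ty":0.075,"tz":0,"roll":0},{"jaw":0.1,"tx":0.008,"ty":0.12,"tz":0,"roll":0},{"jaw":0.1,"tx":0.012,"ty":0.165,"tz":0,"roll":0},{"jaw":0.1,"tx":0.016,"ty":0.21,"tz":0,"roll":0},{"jaw":0.1,"tx":0.02,"ty":0.255,"tz":0,"roll":0},{"jaw":0.1,"tx":0.024,"ty":0.3,"tz":0,"roll":0},{"jaw":0.1,"tx":0.028,"ty":0.345,"tz":0,"roll":0},{"jaw":0.1,"tx":0.03,"ty":0.385,"tz":0,"roll":0},{"jaw":0.1,"tx":0.03,"ty":0.405,"tz":0,"roll":0}]}'
python3 -m creep '{"series":[{"jaw":0.1,"tx":0,"ty":0,"tz":0,"roll":0},{"jaw":0.1,"tx":0,"ty":0,"tz":-0.02,"roll":0},{"jaw":0.1,"tx":0,"ty":0,"tz":-0.04,"roll":0},{"jaw":0.1,"tx":0,"ty":0,"tz":-0.06,"roll":0},{"jaw":0.1,"tx":0,"ty":0,"tz":-0.08,"roll":0},{"jaw":0.1,"tx":0,"ty":0,"tz":-0.1,"roll":0},{"jaw":0.1,"tx":0,"ty":0,"tz":-0.115,"roll":0},{"jaw":0.1,"tx":0,"ty":0,"tz":-0.12,"roll":0},{"jaw":0.1,"tx":0,"ty":0,"tz":-0.12,"roll":0},{"jaw":0.1,"tx":0,"ty":0,"tz":-0.12,"roll":0}]}'
python3 - <<'E'
from h import *
snap("side","s1.png",(140,220,310,340),4.4)
im=cv2.imread("pics/s1.png")
u=np.array([np.cos(.2583),np.sin(.2583)]);n=np.array([-u[1],u[0]]);O=np.array([.5082,.1395])
def L(x,y,z): return np.r_[O+x*u+y*n,z]
for a,b in [((-.06,0,.006),(.18,0,.006)),((-.01,-.02,.04),(.17,-.02,.04)),((0.01,.03,.04),(.17,.03,.04)),((-.01,.02,.04),(0,.02,.04)),((.004,.024,.04),(.004,-.019,.04)),((-.042,-.0165,.016),(-.042,-.0165,.076)),((-.042,.0165,.016),(-.042,.0165,.076))]:
    p=[tuple(int(round(k)) for k in (q-[140,220]+.5)*4.4) for q in pix("side",[L(*a),L(*b)])]
    cv2.line(im,p[0],p[1],(255,0,255),1)
cv2.imwrite("pics/s1.png",im)
E
```

```text
time: 5.25
ee_pos: [0.4664, 0.1317, 0.2284]
tcp_rot: [-0.001, 0.609, 0.793, -0.001]
ft_force: [-0.2, -0.4, -1.7]
opening: 0.0207
gripper_force: 48.9
time: 6.25
ee_pos: [0.4681, 0.1288, 0.1108]
tcp_rot: [0.0, 0.61, 0.792, 0.0]
ft_force: [0.4, 0.8, 0.1]
opening: 0.0209
gripper_force: 49.0
```

View pics/s1.png

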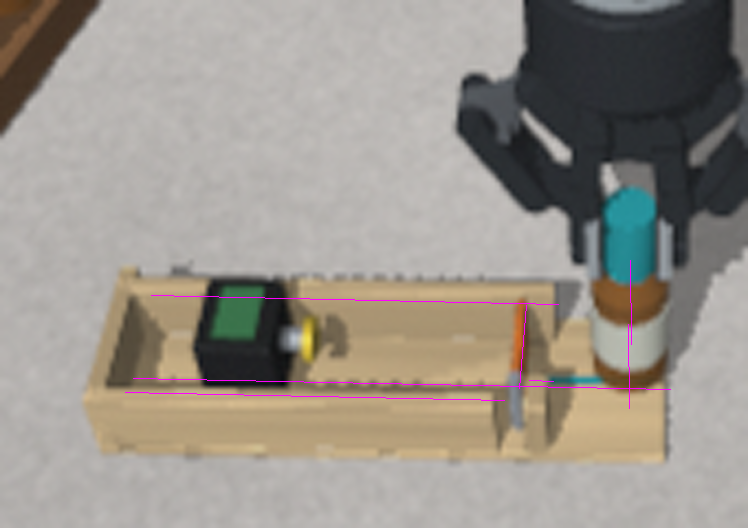

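The overlay and the bottle are both shifted by about the same few pixels in the side view, which is camera bias. I'll compare the two numerically.

Run:
```python
from h import *
np.set_printoptions(precision=1,suppress=True)
t=np.linspace(0,2*np.pi,72)
def ring(z,r): return (pix("side",np.c_[.4681+r*np.cos(t),.1288+r*np.sin(t),0*t+z])-[140,220]+.5)*4.4
for z,r in [(.1268,.011),(.0208,.0165),(.0808,.0165)]:
    p=ring(z,r); print(z,p.min(0),p.max(0))
u=np.array([np.cos(.2583),np.sin(.2583)]);n=np.array([-u[1],u[0]]);O=np.array([.5082,.1395])
P=[(-.006,0,.006),(-.054,0,.006),(-.06,.035,.006),(.185,.035,.04),(.185,-.035,.04),(.004,-.019,.04),(-.06,.035,0),(.185,.038,0)]
for a in P: print(a,(pix("side",np.r_[O+a[0]*u+a[1]*n,a[2]])-[140,220]+.5)*4.4)
```

```text
0.1268 [600.  191.8] [655.2 234.8]
0.0208 [590.8 337.6] [666.1 401.1]
0.0808 [588.3 252.8] [667.7 316.9]
(-0.006, 0, 0.006) [[548.6 386.9]]
(-0.054, 0, 0.006) [[656.8 389.2]]
(-0.06, 0.035, 0.006) [[669.6 458.9]]
(0.185, 0.035, 0.04) [[ 86.3 401.3]]
(0.185, -0.035, 0.04) [[125.2 267.6]]
(0.004, -0.019, 0.04) [[525.9 304.8]]
(-0.06, 0.035, 0) [[669.4 466.6]]
(0.185, 0.038, 0) [[103.6 460.1]]
```

Run:
```python
from h import *
snap("side","s2.png",(230,255,300,335),7.4)
```

```text
(no output)
```

View pics/s2.png

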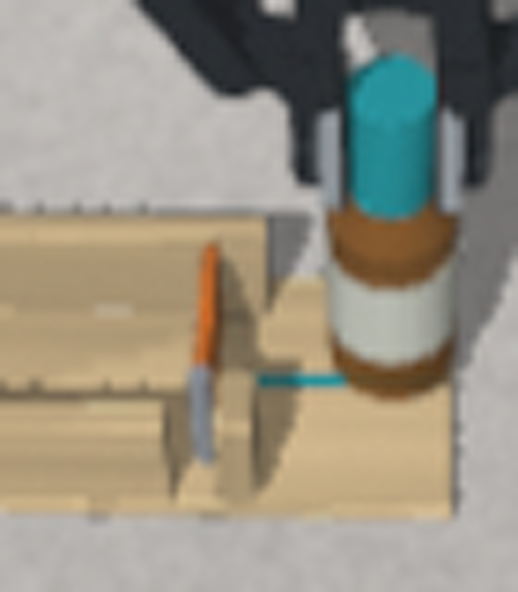

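Rack and bottle share the same bias (about −7 px against −5 to −10 px), so the bottle is on the centre line within about 1 mm. I'll lower it to just touching the apron, then slide it in.

```bash
python3 -m creep '{"series":[{"jaw":0.1,"tx":0,"ty":0,"tz":-0.003,"roll":0},{"jaw":0.1,"tx":0,"ty":0,"tz":-0.006,"roll":0},{"jaw":0.1,"tx":0,"ty":0,"tz":-0.009,"roll":0},{"jaw":0.1,"tx":0,"ty":0,"tz":-0.011,"roll":0},{"jaw":0.1,"tx":0,"ty":0,"tz":-0.012,"roll":0},{"jaw":0.1,"tx":0,"ty":0,"tz":-0.013,"roll":0},{"jaw":0.1,"tx":0,"ty":0,"tz":-0.0135,"roll":0},{"jaw":0.1,"tx":0,"ty":0,"tz":-0.0138,"roll":0},{"jaw":0.1,"tx":0,"ty":0,"tz":-0.0138,"roll":0},{"jaw":0.1,"tx":0,"ty":0,"tz":-0.0138,"roll":0}]}'
python3 -m creep '{"series":[{"jaw":0.1,"tx":0.002,"ty":0.0005,"tz":0,"roll":0},{"jaw":0.1,"tx":0.0048,"ty":0.0013,"tz":0,"roll":0},{"jaw":0.1,"tx":0.0077,"ty":0.002,"tz":0,"roll":0},{"jaw":0.1,"tx":0.0106,"ty":0.0028,"tz":0,"roll":0},{"jaw":0.1,"tx":0.0135,"ty":0.0036,"tz":0,"roll":0},{"jaw":0.1,"tx":0.0164,"ty":0.0043,"tz":0,"roll":0},{"jaw":0.1,"tx":0.0193,"ty":0.0051,"tz":0,"roll":0},{"jaw":0.1,"tx":0.0222,"ty":0.0059,"tz":0,"roll":0},{"jaw":0.1,"tx":0.0232,"ty":0.0061,"tz":0,"roll":0},{"jaw":0.1,"tx":0.0232,"ty":0.0061,"tz":0,"roll":0}]}'
```

```text
time: 7.35
ee_pos: [0.4676, 0.129, 0.0965]
tcp_rot: [0.0, 0.61, 0.792, 0.0]
ft_force: [-1.9, 0.9, 1.9]
opening: 0.0206
gripper_force: 49.1
time: 8.35
ee_pos: [0.4911, 0.1352, 0.0965]
tcp_rot: [0.0, 0.61, 0.792, 0.0]
ft_force: [-2.5, -0.4, 4.6]
opening: 0.0204
gripper_force: 49.5
```

```bash
python3 -m creep '{"series":[{"jaw":0.1,"tx":0.0029,"ty":0.0008,"tz":0.0005,"roll":0},{"jaw":0.1,"tx":0.0058,"ty":0.0015,"tz":0.0005,"roll":0},{"jaw":0.1,"tx":0.0087,"ty":0.0023,"tz":0.0005,"roll":0},{"jaw":0.1,"tx":0.0116,"ty":0.0031,"tz":0.0005,"roll":0},{"jaw":0.1,"tx":0.0145,"ty":0.0038,"tz":0.0005,"roll":0},{"jaw":0.1,"tx":0.0174,"ty":0.0046,"tz":0.0005,"roll":0},{"jaw":0.1,"tx":0.0203,"ty":0.0054,"tz":0.0005,"roll":0},{"jaw":0.1,"tx":0.0232,"ty":0.0061,"tz":0.0005,"roll":0},{"jaw":0.1,"tx":0.0232,"ty":0.0061,"tz":0.0005,"roll":0},{"jaw":0.1,"tx":0.0232,"ty":0.0061,"tz":0.0005,"roll":0}]}'
```

```text
time: 9.35
ee_pos: [0.5125, 0.1406, 0.0966]
tcp_rot: [-0.001, 0.61, 0.792, -0.002]
ft_force: [-6.8, -3.2, 8.8]
opening: 0.0206
gripper_force: 49.9
```

```bash
python3 -m creep '{"series":[{"jaw":0.1,"tx":0.0,"ty":0.0,"tz":0.0007,"roll":0},{"jaw":0.1,"tx":0.0029,"ty":0.0008,"tz":0.0007,"roll":0},{"jaw":0.1,"tx":0.0058,"ty":0.0015,"tz":0.0007,"roll":0},{"jaw":0.1,"tx":0.0087,"ty":0.0023,"tz":0.0007,"roll":0},{"jaw":0.1,"tx":0.0116,"ty":0.0031,"tz":0.0007,"roll":0},{"jaw":0.1,"tx":0.0145,"ty":0.0038,"tz":0.0007,"roll":0},{"jaw":0.1,"tx":0.0174,"ty":0.0046,"tz":0.0007,"roll":0},{"jaw":0.1,"tx":0.0203,"ty":0.0054,"tz":0.0007,"roll":0},{"jaw":0.1,"tx":0.0232,"ty":0.0061,"tz":0.0007,"roll":0},{"jaw":0.1,"tx":0.0232,"ty":0.0061,"tz":0.0007,"roll":0}]}'
```

```text
time: 10.35
ee_pos: [0.537, 0.1464, 0.0966]
tcp_rot: [0.0, 0.61, 0.792, -0.001]
ft_force: [-0.8, -4.8, 0.7]
opening: 0.0208
gripper_force: 49.0
```

```bash
python3 -m creep '{"series":[{"jaw":0.1,"tx":0.0029,"ty":0.0008,"tz":0,"roll":0},{"jaw":0.1,"tx":0.0058,"ty":0.0015,"tz":0,"roll":0},{"jaw":0.1,"tx":0.0087,"ty":0.0023,"tz":0,"roll":0},{"jaw":0.1,"tx":0.0116,"ty":0.0031,"tz":0,"roll":0},{"jaw":0.1,"tx":0.0145,"ty":0.0038,"tz":0,"roll":0},{"jaw":0.1,"tx":0.0174,"ty":0.0046,"tz":0,"roll":0},{"jaw":0.1,"tx":0.0203,"ty":0.0054,"tz":0,"roll":0},{"jaw":0.1,"tx":0.0232,"ty":0.0061,"tz":0,"roll":0},{"jaw":0.1,"tx":0.0261,"ty":0.0069,"tz":0,"roll":0},{"jaw":0.1,"tx":0.029,"ty":0.0077,"tz":0,"roll":0}]}'
python3 -m creep '{"series":[{"jaw":0.1,"tx":0.001,"ty":0.0003,"tz":0,"roll":0},{"jaw":0.1,"tx":0.0019,"ty":0.0005,"tz":0,"roll":0},{"jaw":0.1,"tx":0.0029,"ty":0.0008,"tz":0,"roll":0},{"jaw":0.1,"tx":0.0039,"ty":0.001,"tz":0,"roll":0},{"jaw":0.1,"tx":0.0048,"ty":0.0013,"tz":0,"roll":0},{"jaw":0.1,"tx":0.0058,"ty":0.0015,"tz":0,"roll":0},{"jaw":0.1,"tx":0.0068,"ty":0.0018,"tz":0,"roll":0},{"jaw":0.1,"tx":0.0077,"ty":0.002,"tz":0,"roll":0},{"jaw":0.1,"tx":0.0077,"ty":0.002,"tz":0,"roll":0},{"jaw":0.1,"tx":0.0077,"ty":0.002,"tz":0,"roll":0}]}'
```

```text
time: 11.35
ee_pos: [0.567, 0.1552, 0.0978]
tcp_rot: [0.001, 0.61, 0.792, 0.001]
ft_force: [-0.0, -0.3, -0.0]
opening: 0.0208
gripper_force: 49.0
time: 12.35
ee_pos: [0.5738, 0.157, 0.0974]
tcp_rot: [-0.0, 0.61, 0.792, -0.0]
ft_force: [0.1, -0.3, -0.4]
opening: 0.0208
gripper_force: 49.0
```

```bash
python3 -m creep '{"series":[{"jaw":0.1,"tx":0.001,"ty":0.0003,"tz":0,"roll":0},{"jaw":0.1,"tx":0.0019,"ty":0.0005,"tz":0,"roll":0},{"jaw":0.1,"tx":0.0029,"ty":0.0008,"tz":0,"roll":0},{"jaw":0.1,"tx":0.0039,"ty":0.001,"tz":0,"roll":0},{"jaw":0.1,"tx":0.0048,"ty":0.0013,"tz":0,"roll":0},{"jaw":0.1,"tx":0.0058,"ty":0.0015,"tz":0,"roll":0},{"jaw":0.1,"tx":0.0058,"ty":0.0015,"tz":0,"roll":0},{"jaw":0.1,"tx":0.0058,"ty":0.0015,"tz":0,"roll":0},{"jaw":0.1,"tx":0.0058,"ty":0.0015,"tz":0,"roll":0},{"jaw":0.1,"tx":0.0058,"ty":0.0015,"tz":0,"roll":0}]}'
```

```text
time: 13.35
ee_pos: [0.5795, 0.1585, 0.0974]
tcp_rot: [-0.0, 0.61, 0.792, -0.0]
ft_force: [-0.4, -0.4, -1.1]
opening: 0.0209
gripper_force: 49.0
```

```bash
python3 -m creep '{"series":[{"jaw":0.1,"tx":0.0005,"ty":0.0001,"tz":0,"roll":0},{"jaw":0.1,"tx":0.001,"ty":0.0003,"tz":0,"roll":0},{"jaw":0.1,"tx":0.0015,"ty":0.0004,"tz":0,"roll":0},{"jaw":0.1,"tx":0.0019,"ty":0.0005,"tz":0,"roll":0},{"jaw":0.1,"tx":0.0024,"ty":0.0006,"tz":0,"roll":0},{"jaw":0.1,"tx":0.0029,"ty":0.0008,"tz":0,"roll":0},{"jaw":0.1,"tx":0.0029,"ty":0.0008,"tz":0,"roll":0},{"jaw":0.1,"tx":0.0029,"ty":0.0008,"tz":0,"roll":0},{"jaw":0.1,"tx":0.0029,"ty":0.0008,"tz":0,"roll":0},{"jaw":0.1,"tx":0.0029,"ty":0.0008,"tz":0,"roll":0}]}'
```

```text
time: 14.35
ee_pos: [0.5824, 0.1593, 0.0974]
tcp_rot: [0.0, 0.61, 0.792, -0.0]
ft_force: [0.0, 0.6, -0.6]
opening: 0.0207
gripper_force: 49.0
```

```bash
python3 -m creep '{"series":[{"jaw":0.1,"tx":0.0005,"ty":0.0001,"tz":0,"roll":0},{"jaw":0.1,"tx":0.001,"ty":0.0003,"tz":0,"roll":0},{"jaw":0.1,"tx":0.0015,"ty":0.0004,"tz":0,"roll":0},{"jaw":0.1,"tx":0.0019,"ty":0.0005,"tz":0,"roll":0},{"jaw":0.1,"tx":0.0024,"ty":0.0006,"tz":0,"roll":0},{"jaw":0.1,"tx":0.0029,"ty":0.0008,"tz":0,"roll":0},{"jaw":0.1,"tx":0.0029,"ty":0.0008,"tz":0,"roll":0},{"jaw":0.1,"tx":0.0029,"ty":0.0008,"tz":0,"roll":0},{"jaw":0.1,"tx":0.0029,"ty":0.0008,"tz":0,"roll":0},{"jaw":0.1,"tx":0.0029,"ty":0.0008,"tz":0,"roll":0}]}'
```

```text
time: 15.35
ee_pos: [0.5851, 0.16, 0.0972]
tcp_rot: [-0.0, 0.61, 0.792, -0.0]
ft_force: [-2.3, -1.2, -1.1]
opening: 0.0209
gripper_force: 49.1
```

```bash
python3 -m creep '{"series":[{"jaw":0.1,"tx":0.0005,"ty":0.0001,"tz":0,"roll":0},{"jaw":0.1,"tx":0.001,"ty":0.0003,"tz":0,"roll":0},{"jaw":0.1,"tx":0.0015,"ty":0.0004,"tz":0,"roll":0},{"jaw":0.1,"tx":0.0019,"ty":0.0005,"tz":0,"roll":0},{"jaw":0.1,"tx":0.0024,"ty":0.0006,"tz":0,"roll":0},{"jaw":0.1,"tx":0.0029,"ty":0.0008,"tz":0,"roll":0},{"jaw":0.1,"tx":0.0029,"ty":0.0008,"tz":0,"roll":0},{"jaw":0.1,"tx":0.0029,"ty":0.0008,"tz":0,"roll":0},{"jaw":0.1,"tx":0.0029,"ty":0.0008,"tz":0,"roll":0},{"jaw":0.1,"tx":0.0029,"ty":0.0008,"tz":0,"roll":0}]}'
```

```text
time: 16.35
ee_pos: [0.5881, 0.1608, 0.0972]
tcp_rot: [-0.0, 0.61, 0.792, -0.0]
ft_force: [-3.9, -0.4, -0.8]
opening: 0.0207
gripper_force: 49.0
```

Contact is confirmed: the force along the lane rose from 0 to 2.5 to 3.9 N, so the plunger is pressed about 3 mm. I'll go 3.3 mm more, hold and take a picture.

```bash
python3 -m creep '{"series":[{"jaw":0.1,"tx":0.0005,"ty":0.0001,"tz":0,"roll":0},{"jaw":0.1,"tx":0.001,"ty":0.0003,"tz":0,"roll":0},{"jaw":0.1,"tx":0.0015,"ty":0.0004,"tz":0,"roll":0},{"jaw":0.1,"tx":0.0019,"ty":0.0005,"tz":0,"roll":0},{"jaw":0.1,"tx":0.0024,"ty":0.0006,"tz":0,"roll":0},{"jaw":0.1,"tx":0.0029,"ty":0.0008,"tz":0,"roll":0},{"jaw":0.1,"tx":0.0032,"ty":0.0008,"tz":0,"roll":0},{"jaw":0.1,"tx":0.0032,"ty":0.0008,"tz":0,"roll":0},{"jaw":0.1,"tx":0.0032,"ty":0.0008,"tz":0,"roll":0},{"jaw":0.1,"tx":0.0032,"ty":0.0008,"tz":0,"roll":0}]}'
python3 - <<'E'
from h import *
F=[]
for i in range(4): snap("side","s3.png",(150,240,270,330),6); F.append(robot.get_state()["ft_force"])
print(np.mean(F,0))
E
```

```text
time: 17.35
ee_pos: [0.5913, 0.1617, 0.0973]
tcp_rot: [-0.0, 0.61, 0.792, -0.0]
ft_force: [-4.7, -1.0, -1.0]
opening: 0.0204
gripper_force: 49.1
[-4.71347818 -1.37510959 -0.98523114]
```

View pics/s3.png

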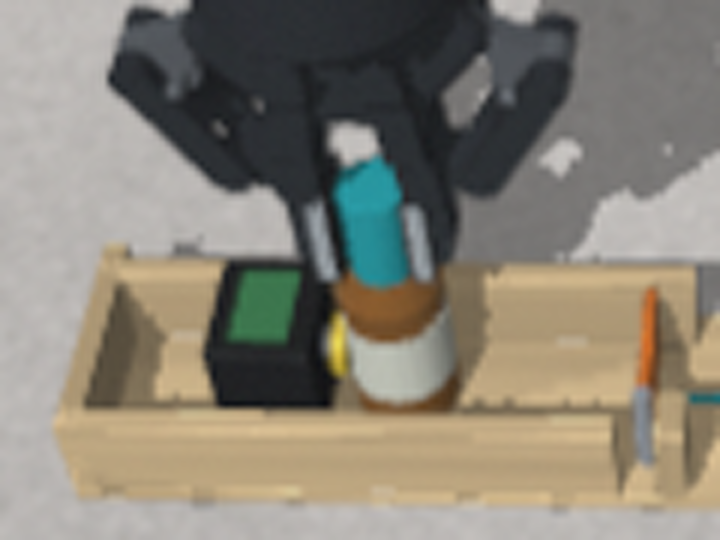

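The picture shows the bottle upright at (405,380) against the yellow disc at (340,345), and the gate shut at (648,370). The lane force is 4.9 N, so the plunger is at about half travel. I'll hold it a little longer, ease back with the spring so it can't kick the bottle, set the bottle on the floor and let go.

```bash
python3 -m creep '{"series":[{"jaw":0.1,"tx":0,"ty":0,"tz":0,"roll":0},{"jaw":0.1,"tx":0,"ty":0,"tz":0,"roll":0},{"jaw":0.1,"tx":0,"ty":0,"tz":0,"roll":0},{"jaw":0.1,"tx":0,"ty":0,"tz":0,"roll":0},{"jaw":0.1,"tx":0,"ty":0,"tz":0,"roll":0},{"jaw":0.1,"tx":0,"ty":0,"tz":0,"roll":0},{"jaw":0.1,"tx":0,"ty":0,"tz":0,"roll":0},{"jaw":0.1,"tx":0,"ty":0,"tz":0,"roll":0},{"jaw":0.1,"tx":0,"ty":0,"tz":0,"roll":0},{"jaw":0.1,"tx":0,"ty":0,"tz":0,"roll":0}]}'
python3 -m creep '{"series":[{"jaw":0.1,"tx":-0.001,"ty":-0.0003,"tz":0,"roll":0},{"jaw":0.1,"tx":-0.0019,"ty":-0.0005,"tz":0,"roll":0},{"jaw":0.1,"tx":-0.0029,"ty":-0.0008,"tz":0,"roll":0},{"jaw":0.1,"tx":-0.0039,"ty":-0.001,"tz":0,"roll":0},{"jaw":0.1,"tx":-0.0048,"ty":-0.0013,"tz":0,"roll":0},{"jaw":0.1,"tx":-0.0058,"ty":-0.0015,"tz":0,"roll":0},{"jaw":0.1,"tx":-0.0066,"ty":-0.0017,"tz":0,"roll":0},{"jaw":0.1,"tx":-0.0068,"ty":-0.0018,"tz":-0.0004,"roll":0},{"jaw":0.1,"tx":-0.0068,"ty":-0.0018,"tz":-0.0008,"roll":0},{"jaw":0.1,"tx":-0.0068,"ty":-0.0018,"tz":-0.0008,"roll":0}]}'
```

```text
time: 18.55
ee_pos: [0.5914, 0.1617, 0.0973]
tcp_rot: [-0.0, 0.61, 0.792, -0.0]
ft_force: [-4.9, -2.3, -1.1]
opening: 0.0207
gripper_force: 49.0
time: 19.55
ee_pos: [0.5853, 0.16, 0.0973]
tcp_rot: [0.001, 0.61, 0.792, 0.001]
ft_force: [-2.2, -0.3, -0.2]
opening: 0.0207
gripper_force: 49.3
```

```bash
python3 -m creep '{"series":[{"jaw":0.1,"tx":-0.0004,"ty":-0.0001,"tz":0,"roll":0},{"jaw":0.1,"tx":-0.001,"ty":-0.0003,"tz":0,"roll":0},{"jaw":0.1,"tx":-0.001,"ty":-0.0003,"tz":-0.0002,"roll":0},{"jaw":0.1,"tx":-0.001,"ty":-0.0003,"tz":-0.0002,"roll":0},{"jaw":0.1,"tx":-0.001,"ty":-0.0003,"tz":-0.0002,"roll":0},{"jaw":0.1,"tx":-0.001,"ty":-0.0003,"tz":-0.0002,"roll":0},{"jaw":0.1,"tx":-0.001,"ty":-0.0003,"tz":-0.0002,"roll":0},{"jaw":0.1,"tx":-0.001,"ty":-0.0003,"tz":-0.0002,"roll":0},{"jaw":0.1,"tx":-0.001,"ty":-0.0003,"tz":-0.0002,"roll":0},{"jaw":0.1,"tx":-0.001,"ty":-0.0003,"tz":-0.0002,"roll":0}]}'
```

```text
time: 20.55
ee_pos: [0.5838, 0.1596, 0.0966]
tcp_rot: [0.0, 0.61, 0.792, 0.0]
ft_force: [1.0, 0.0, -0.0]
opening: 0.0208
gripper_force: 49.2
```

Lane force is now zero and the bottle is on the floor. I'll open, rise straight up and move aside.

```bash
python3 -m creep '{"series":[{"jaw":0.25,"tx":0,"ty":0,"tz":0,"roll":0},{"jaw":0.28,"tx":0,"ty":0,"tz":0,"roll":0},{"jaw":0.32,"tx":0,"ty":0,"tz":0,"roll":0},{"jaw":0.38,"tx":0,"ty":0,"tz":0,"roll":0},{"jaw":0.45,"tx":0,"ty":0,"tz":0,"roll":0},{"jaw":0.5,"tx":0,"ty":0,"tz":0,"roll":0},{"jaw":0.55,"tx":0,"ty":0,"tz":0,"roll":0},{"jaw":0.6,"tx":0,"ty":0,"tz":0,"roll":0},{"jaw":0.6,"tx":0,"ty":0,"tz":0,"roll":0},{"jaw":0.6,"tx":0,"ty":0,"tz":0,"roll":0}]}' 20
python3 -m creep '{"series":[{"jaw":0.6,"tx":0,"ty":0,"tz":0.01,"roll":0},{"jaw":0.6,"tx":0,"ty":0,"tz":0.02,"roll":0},{"jaw":0.6,"tx":0,"ty":0,"tz":0.035,"roll":0},{"jaw":0.6,"tx":0,"ty":0,"tz":0.05,"roll":0},{"jaw":0.6,"tx":0,"ty":0,"tz":0.07,"roll":0},{"jaw":0.6,"tx":0,"ty":0,"tz":0.09,"roll":0},{"jaw":0.6,"tx":0,"ty":0,"tz":0.11,"roll":0},{"jaw":0.6,"tx":0,"ty":0,"tz":0.13,"roll":0},{"jaw":0.6,"tx":0,"ty":0,"tz":0.15,"roll":0},{"jaw":0.6,"tx":0,"ty":0,"tz":0.15,"roll":0}]}'
python3 - <<'E'
from h import *
snap("side","s4.png",(120,120,400,340),2.8)
E
```

```text
time: 21.55
ee_pos: [0.5837, 0.1596, 0.0964]
tcp_rot: [-0.0, 0.61, 0.792, -0.0]
ft_force: [0.5, 0.8, 0.5]
opening: 0.0516
gripper_force: 0.0
time: 22.55
ee_pos: [0.5857, 0.1599, 0.252]
tcp_rot: [0.003, 0.61, 0.792, 0.003]
ft_force: [1.2, 0.2, 0.1]
opening: 0.0511
gripper_force: 0.0
```

View pics/s4.png

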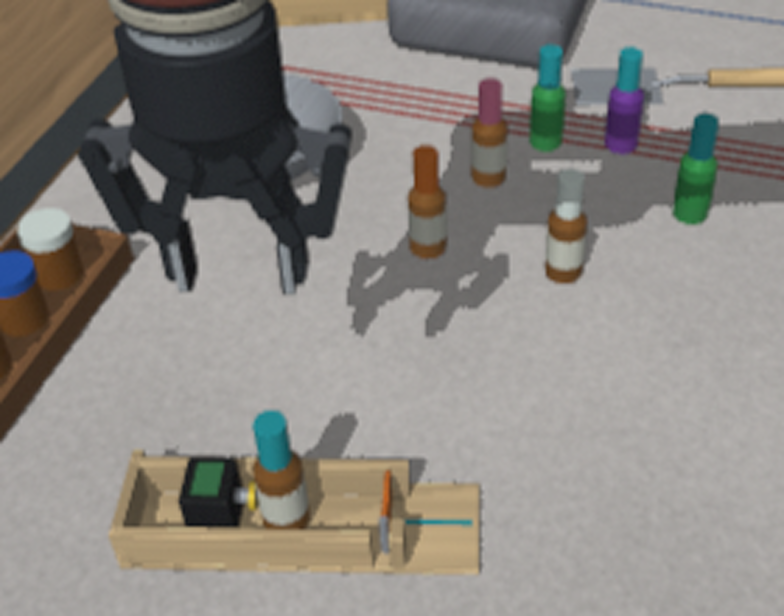

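The picture shows the bottle standing in the lane at (280,480), the plunger out, the gate shut at (386,510), all the other bottles upright in place and the gripper clear. I'll hand in the job.

```bash
python3 -c "
from station import robot
print(robot.job_done())"
```

```text
the job is handed in; nothing more can be done
None
```

The job is handed in: the teal-capped bottle stands in the lane with the gate shut behind it, after pressing the plunger to about half travel (about 4.9 N) for over a second, and the other bottles are undisturbed.

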